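# Ready the bedside charging dock for the night

## Robot

A 6-joint arm with a two-finger parallel gripper is mounted at the origin on the work surface. World frame = base frame: x ahead of the robot, y to its left, z up, the work surface at z = 0. Lengths are in m, angles in degrees, forces in N, time in s.
With the tool pointing down it reaches from about 0.4 to 0.825 m from the base axis. Payload 7 kg.
Tool frame: the origin (TCP) lies midway between the tips of the shut fingers; the grasp point (between the pads) lies 19 mm behind it; z points along the fingers, y is the line along which they close (so a half turn about z gives the same grasp; the last joint's range is limited). The gripper opens to 88 mm and grips with 3 to 60 N. Pads are 19 mm wide; open, the fingers measure 130 mm over their backs; the gripper's body (78 mm by 193 mm) begins 47 mm behind the grasp point.
Start: joints at [-49.269, 20.546, 0.682, 0, -70.136, -16.507], TCP at [0.277, -0.616, 0.227] pointing down, gripper open.
Joint ranges: [-176.03, 176.03], [-82.01, 121.73], [-58.28, 71.71], [-173.87, 95.51], [-174.79, -0.11], [-173.66, 173.66]. Speed limits (degrees/s): [136.94, 136.94, 172.46, 180, 180, 180].

## Interface

Orientations are given as a 3x3 rotation matrix whose columns are the frame's x, y, z axes.
In Python, from rig import robot gives the robot as it stands. Calls block until the motion is done:
- robot.goto(position, orientation): joint-space move of the TCP to a pose.
- robot.servo_line(position, ori=None, speed=0.15): straight line of the TCP; ori=None keeps the orientation; speed is the mean speed in m/s.
- robot.movej(angles): joint-space move.
- robot.move_gripper(opening): opening from 0.0 (shut) to 1.0 (fully open); the grip force is fixed at half the most; returns when the fingers have stopped.
- robot.dwell(seconds).
- robot.ik(position, orientation): joint angles nearest the present ones, or None.
- robot.grab_frame(name): name is "side" or "top" or "wrist"; returns (picture, depth): 480x640x3 uint8, red, green, blue; 480x640 float32, m along the optical axis (not along the pixel's ray), 0 where there is no reading.
- robot.camera_info(name): a dict with "vfov" (degrees; the focal length in pixels is half the picture's height over the tangent of half this angle, whatever the lens; pixels are square), "cx", "cy" (the principal point, pixels), "k1" (the pictures are not rectified: a ray, as slopes to the right and down, at radius r is drawn at 1 + k1 r^2 times it, then the intrinsics apply), "view" (4x4, takes a point from world to camera coordinates); the wrist camera has in their place "T_tool_cam" (4x4, takes a point from camera to tool coordinates, whose origin is the TCP and whose axes are the flange's). Camera axes: x right, y down, z forward; pixel columns grow to the right and rows downward; lengths in m; the calibration is good to about 2 mm. A picture is of the moment at which its call begins: read the wrist's pose just before it. camera_info takes no time and is no camera call.
A pose or a line that the arm cannot do raises robot.Unreachable and nothing moves.
- robot.job_done(): hands the job in; it is judged then, once.
Readings, each from a call of its own:
- robot.read_t(): time.
- robot.read_qpos(): joint angles.
- robot.read_qvel(): joint speeds.
- robot.read_effort(): joint torques, N m.
- robot.read_position(): TCP position.
- robot.read_tcp_rot(): TCP orientation.
- robot.read_force(): force on the tool from outside, world axes, zero at the start.
- robot.read_ft_torque(): the same for the moment, N m.
- robot.read_grip_width(): opening from 0.0 (shut) to 1.0 (fully open).
- robot.read_finger_force(): force on a finger pad.
Only numpy, scipy, OpenCV 4.12 (cv2) and the standard library are available. Lean on these libraries where they do the work, as an engineer would, in place of code of your own. Each camera call takes 0.05 s, during which the arm holds its last target. There are 200 camera calls.

## Task

Get the bedside charging dock ready for the night: take the little red diary off the dock's raised charging puck and lay it flat in the middle of the green paperback, stand the phone on the narrow sloped rest, screen outward, clock end up, centred and with its lower end against the lip, and set the earbud case flat, right way up and centred on the puck. Set the phone and the case down gently, never letting them drop, leave the paperback about where it is, and do not move or tip anything else on the table.

Things in the scene. Friction and masses are not known exactly. Their poses are not given: they have to be found in the camera images.
- dock: charging dock, fixed: walnut base plate 120 (x) x 250 (y) x 14 mm. Origin: centre of its underside, on the table. Its -x side is its front (roughly towards the robot). The phone rest stands on its +y half, the puck on its -y half.
- phone_rest: the dock's fixed sloped rest: white pad 44 mm wide (y), 8 thick, rising 35 degrees away from the dock's front. Origin: on the pad's face at the inner face of the lip, mid-width, 45 mm above the table; x up the slope (pad ends at x = 96), y across, z out of the pad. Lip: black bar 6 mm thick, 10 high, at the low end. Its sides are free, so fingers may pass them.
- puck_top (a point): centre of the top face of the round white charging puck, 36 mm in diameter, 75 mm above the table, level, on a 22 mm post.
- phone: phone in a blue protective case, 130 (x) x 62 (y) x 12 (z) mm, about 170 g, lying screen up on the table. Origin: centre of its underside; z out of the screen; +x points to its top end, where the dark screen shows a white round clock dial of 40 mm, 30 mm from the centre. Seated on the rest, its origin lies at x = 65, y = 0, z = 0 mm of the rest. Friction may hold it short of the lip.
- phone_top_end (a point): middle of the phone's top end face (65 mm from its centre along its x)
- earbud_case: white earbud charging case with a grey seam, 60 (x) x 46 (y) x 24 (z) mm, about 50 g, lid up on the table. Origin: centre of its underside, z up.
- diary: little dark red pocket diary, 90 (x) x 62 (y) x 18 (z) mm, rigid, about 90 g; at the start it lies flat on the puck, overhanging it all round. Origin: centre of its underside, z up.
- paperback: green paperback, 165 (x) x 105 (y) x 28 (z) mm, about 450 g, lying loose on the table to the left or right of the dock. Origin: centre of its underside, z up; its top face is at z = 28 mm.
- cream_jar: blue hand-cream jar with white cap, 52 mm across, 45 mm tall, a bystander in the front row with the phone and the earbud case. Origin: centre of its underside.
- torch: yellow and black torch lying along its x, 180 mm long, 64 mm at its head (+x), a bystander on the side opposite the paperback. Origin: on the table under its middle.
- trinket_box: round white trinket box, 64 mm across, 38 mm tall, a bystander to the left of the dock. Origin: centre of its underside.
- tumbler: empty drinking glass, 68 mm across, 100 mm tall, a bystander to the right of and beyond the dock. Origin: centre of its underside.
- model_motorcycle: pewter model motorcycle, 100 (x) x 44 (y) x 55 mm, a bystander to the left of and beyond the dock. Origin: on the table under its middle.
- perfume_bottle: amber glass perfume bottle with a brass cap, 40 mm across, 100 mm tall, a bystander close to the right of the dock. Origin: centre of its underside.
- remote: black remote control lying flat, 150 (x) x 40 (y) x 18 mm, a bystander at the left, nearer the robot than the front row. Origin: centre of its underside.
Things that resemble listed ones, but are neither listed nor needed, are in the scene too. There is more than one size of the diary; the one meant has the size given above.

How it is judged (in metres and radians):
At the end, for the whole second after the job is handed in: Phone on the rest: screen out, top up, flat, within 10 mm of centred, 7 mm of the lip, 0.12 rad of square. Case level, lid up, within 11 mm of the puck centre. Diary flat on the paperback, within 45 mm along and 33 mm across of its middle. All at rest, released (x of phone in the frame of phone_rest between 0.06 and 0.072 m and y of phone in the frame of phone_rest between -0.01 and 0.01 m and z of phone in the frame of phone_rest between -0.004 and 0.005 m and angle between the x axis of phone and the x axis of phone_rest, either way round below 0.12 rad and angle between the z axis of phone and the z axis of phone_rest, either way round below 0.1 rad and x of phone_top_end in the frame of phone_rest above 0.1 m and angle between phone's own z axis and vertical below 0.8 rad and horizontal distance between earbud_case and puck_top below 0.011 m and z of earbud_case in the frame of puck_top between -0.003 and 0.004 m and angle between each of earbud_case, diary's own z axis and vertical below 0.08 rad and x of diary in the frame of paperback between -0.045 and 0.045 m and y of diary in the frame of paperback between -0.033 and 0.033 m and z of diary in the frame of paperback between 0.024 and 0.032 m and linear speed of each of phone, earbud_case, diary below 0.02 m/s and contact force between the fingers and phone below 0.05 N and contact force between the fingers and earbud_case below 0.05 N and contact force between the fingers and diary below 0.05 N); the robot touches nothing.
It fails at once if a bystander (jar, torch, trinket box, glass, motorcycle, perfume, remote) is moved more than 15 mm or tipped (distance of any of cream_jar, torch, trinket_box, tumbler, model_motorcycle, perfume_bottle, remote from where it was at the start of the episode above 0.015 m or angle between any of cream_jar, torch, trinket_box, tumbler, model_motorcycle, perfume_bottle, remote's own z axis and vertical above 0.3 rad).
It fails at once if the paperback is shoved more than 40 mm (distance of paperback from where it was at the start of the episode above 0.04 m).
It fails at once if the phone is dropped (falls free faster than 0.5 m/s) (linear speed of phone above 0.5 m/s and contact force between the fingers and phone below 0.05 N).
It fails at once if the earbud case is dropped (falls free faster than 0.5 m/s) (linear speed of earbud_case above 0.5 m/s and contact force between the fingers and earbud_case below 0.05 N).
It also fails if it takes over 64 s, if anything falls off the work surface, if the arm or the gripper's body presses on something with over 40 N, if the wrist force passes 120 N, or if a joint passes its speed limit or range.

## Working session

There is one attempt and no reset: what is moved stays moved. The work goes in short steps, each a Python script; the robot and the scene stay as the last script left them, time stands still between calls to the robot, and variables do not carry over. Pictures are saved under pics/ and viewed, at most 10 in all, crops included, and the job is handed in when it is done.

```bash
mkdir -p pics; ls; cat > h.py <<'E'
import numpy as np, cv2
from rig import robot
def save(n,im): cv2.imwrite('pics/'+n+'.png',cv2.cvtColor(im,cv2.COLOR_RGB2BGR))
def grab(cam):
    """returns img, depth, pts(480x640x3 world)"""
    c=robot.camera_info(cam)
    if cam=='wrist':
        p=np.array(robot.read_position());R=np.array(robot.read_tcp_rot())
        T=np.eye(4);T[:3,:3]=R;T[:3,3]=p
        M=T@np.array(c['T_tool_cam'])
    else: M=np.linalg.inv(np.array(c['view']))
    im,d=robot.grab_frame(cam)
    return im,d,M,c
def ray(c,uv):
    uv=np.atleast_2d(np.asarray(uv,float)); f=240/np.tan(np.radians(c['vfov'])/2)
    x=(uv-[c['cx'],c['cy']])/f; s=x.copy()
    for _ in range(20): s=x/(1+c['k1']*(s**2).sum(1,keepdims=True))
    return np.c_[s,np.ones(len(s))]
def cloud(d,M,c):
    v,u=np.mgrid[:480,:640]
    r=ray(c,np.c_[u.ravel(),v.ravel()])*d.reshape(-1,1)
    P=(r@M[:3,:3].T+M[:3,3]).reshape(480,640,3); P[d<=0]=np.nan
    return P
def onplane(c,M,uv,z):
    r=ray(c,uv)@M[:3,:3].T; o=M[:3,3]
    return o+r*((z-o[2])/r[:,2])[:,None]
def project(c,M,P):
    q=(np.atleast_2d(P)-M[:3,3])@M[:3,:3]; s=q[:,:2]/q[:,2:]
    f=240/np.tan(np.radians(c['vfov'])/2)
    return s*(1+c['k1']*(s**2).sum(1,keepdims=True))*f+[c['cx'],c['cy']]
def down(yaw):
    """tool pointing down, closing axis y at angle yaw (deg)"""
    a=np.radians(yaw); y=np.array([np.cos(a),np.sin(a),0]); z=np.array([0,0,-1.]); x=np.cross(y,z)
    return np.c_[x,y,z]
E
python3 - <<'E'
from h import *
for n in('top','side'):
    im,d,M,c=grab(n); save(n,im); np.savez(n,im=im,d=d,M=M); print(n,{k:c[k] for k in('vfov','cx','cy','k1')},M.round(3).tolist())
print(robot.camera_info('wrist'),robot.read_t(),np.round(robot.read_tcp_rot(),3).tolist())
E
```

```text
pics
top {'vfov': 54.18609930802865, 'cx': 322.27125746828347, 'cy': 245.08835719672948, 'k1': 0.00913787001890781} [[0.005, -0.998, 0.059, 0.438], [-1.0, -0.004, 0.01, -0.051], [-0.01, -0.059, -0.998, 1.211], [0.0, 0.0, 0.0, 1.0]]
side {'vfov': 48.423369178222075, 'cx': 331.31842128008617, 'cy': 246.54025041929438, 'k1': 0.019406839830089034} [[-0.867, -0.31, 0.391, 0.029], [-0.499, 0.518, -0.695, 0.806], [0.013, -0.797, -0.604, 0.836], [0.0, 0.0, 0.0, 1.0]]
{'vfov': 69.70578148597714, 'cx': 321.65086570828424, 'cy': 239.1756006553135, 'k1': -0.009600453974005753, 'T_tool_cam': array([[ 1.58355241e-04, -9.67720687e-01, -2.52025091e-01,
         6.75071990e-02],
       [ 9.99999535e-01, -8.65087626e-05,  9.60505504e-04,
        -2.91126965e-04],
       [-9.51303425e-04, -2.52025126e-01,  9.67720224e-01,
        -1.57891487e-01],
       [ 0.00000000e+00,  0.00000000e+00,  0.00000000e+00,
         1.00000000e+00]])} 0.1 [[-0.912, -0.41, -0.001], [-0.41, 0.912, 0.001], [0.0, 0.001, -1.0]]
```

View pics/top.png

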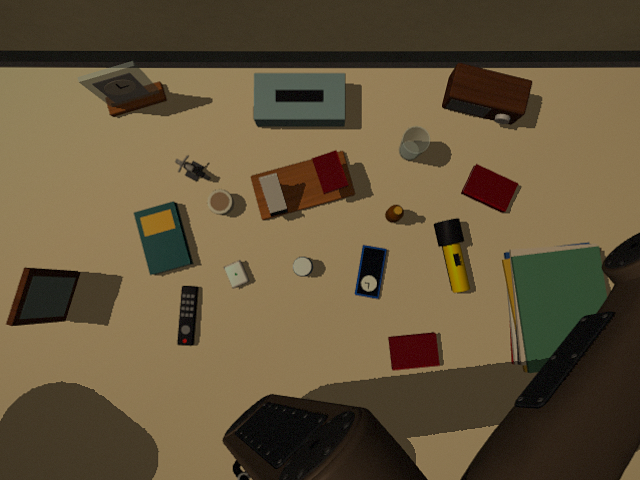

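View pics/side.png

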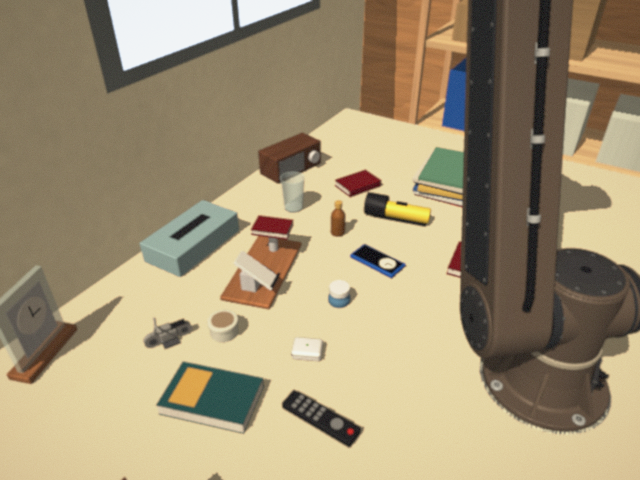

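The top view shows, by candidate:
- **Diary:** the one on the puck at (330,172) is the one wanted. Look-alikes lie at (490,188) and (414,351).
- **Paperback:** (163,238), left of the dock. The look-alike is the green book stack at (560,300).
- **Phone:** (371,272), with its clock end at (369,284), nearest the robot.
- **Earbud case:** (236,274). The round trinket box is at (220,202) and the jar at (303,266).
- **Rest pad:** (272,194).

The side view confirms that the raised diary is on the puck at (272,227).

```bash
cat >> h.py <<'E'
def rect(P,mask):
    """min-area rect of world xy of masked points: centre, long, short, yaw of long axis, median z"""
    Q=P[mask&np.isfinite(P[...,2])]
    r=cv2.minAreaRect((Q[:,:2]*1000).astype(np.float32)); b=cv2.boxPoints(r)
    e1,e2=b[1]-b[0],b[2]-b[1]; l=e1 if np.hypot(*e1)>np.hypot(*e2) else e2
    return np.round(np.array(r[0])/1000,4),sorted(np.round(r[1],1)),round(float(np.degrees(np.arctan2(l[1],l[0]))%180),1),np.round(np.nanmedian(Q[:,2]),4)
def blob(mask,uv):
    """connected component of mask nearest to uv"""
    n,L,S,C=cv2.connectedComponentsWithStats(mask.astype(np.uint8))
    k=[i for i in range(1,n) if S[i,4]>60]
    return L==min(k,key=lambda i:np.hypot(*(C[i]-uv)))
E
python3 - <<'E'
from h import *
c=robot.camera_info('top');z=np.load('top.npz');im,d,M=z['im'],z['d'],z['M'];P=cloud(d,M,c)
H=P[...,2]; hsv=cv2.cvtColor(im,cv2.COLOR_RGB2HSV); h,s,v=[hsv[...,i].astype(int) for i in range(3)]
print('table z',np.nanmedian(H[300:340,250:340]))
red=((h<6)|(h>172))&(s>150)
for n,m,uv in[('diary',red&(H>.06),(330,172)),('red2',red,(490,188)),('red3',red,(414,351)),
 ('paperback',(H>.018)&(H<.04),(163,238)),('phone',(H>.006)&(H<.03),(371,272)),('case',(H>.012)&(H<.04),(236,274)),
 ('jar',(H>.03)&(H<.06),(303,266)),('trinket',(H>.02)&(H<.06),(220,202)),('rest',(H>.035)&(s<90)&(v>90),(272,194)),('dial',(s<80)&(v>140),(369,284)),
 ('dock',(H>.008)&(H<.02),(300,190)),('torch',H>.015,(455,255)),('perf',H>.03,(395,213)),('remote',H>.008,(188,315)),('tumbler',H>.03,(413,145)),('moto',H>.015,(195,168))]:
    print(n,*rect(P,blob(m,uv)))
a=blob((H>.035)&(s<90)&(v>90),(272,194));Q=P[a];q=Q.mean(0);u,S,vt=np.linalg.svd(Q-q);print('rest normal',vt[2],q,S)
E
```

```text
table z 0.0004243331615985113
diary [ 0.6817 -0.057 ] [np.float64(61.8), np.float64(90.3)] 19.0 0.0935
red2 [ 0.6555 -0.4675] [np.float64(84.2), np.float64(122.1)] 64.5 0.0235
red3 [ 0.2437 -0.2687] [np.float64(79.6), np.float64(116.9)] 96.0 0.0232
paperback [0.5245 0.3687] [np.float64(109.1), np.float64(165.9)] 16.6 0.029
phone [ 0.4417 -0.162 ] [np.float64(62.3), np.float64(129.8)] 170.5 0.0125
case [0.4342 0.1796] [np.float64(47.2), np.float64(60.6)] 23.8 0.024
jar [0.4539 0.0113] [np.float64(42.3), np.float64(45.1)] 90.1 0.0455
trinket [0.6165 0.2205] [np.float64(60.7), np.float64(62.4)] 45.7 0.0392
rest [0.6334 0.0824] [np.float64(43.0), np.float64(83.2)] 15.6 0.0751
dial [ 0.4127 -0.1559] [np.float64(34.3), np.float64(36.3)] 135.4 0.0128
dock [0.6633 0.013 ] [np.float64(121.5), np.float64(250.5)] 105.3 0.0146
torch [ 0.4819 -0.365 ] [np.float64(62.7), np.float64(180.4)] 10.1 0.0483
perf [ 0.587  -0.2183] [np.float64(37.9), np.float64(38.1)] 91.8 0.0699
remote [0.3285 0.3024] [np.float64(41.5), np.float64(150.4)] 175.9 0.0186
tumbler [ 0.7585 -0.262 ] [np.float64(65.0), np.float64(69.7)] 169.2 0.0763
moto [0.6984 0.2983] [np.float64(44.3), np.float64(96.3)] 46.0 0.0407
rest normal [-0.55176259 -0.1511607   0.82018808] [0.63287546 0.08221817 0.07480763] [0.71786536 0.31621424 0.05487427]
```

```bash
python3 - <<'E'
from h import *
for n,p,R in[('diary',[.6817,-.057,.079],down(109)),('pb',[.5245,.3687,.035],down(106.6)),('phone',[.4417,-.162,.004],down(80.5)),('phone2',[.4417,-.162,.004],down(-99.5)),('case',[.434,.18,.006],down(113.8))]:
    q=robot.ik(p,R); print(n,None if q is None else np.round(q,1))
a=np.radians(15.3); Rd=np.c_[[np.cos(a),np.sin(a),0],[-np.sin(a),np.cos(a),0],[0,0,1]]
t=np.radians(35); Rr=Rd@np.c_[[np.cos(t),0,np.sin(t)],[0,1,0],[-np.sin(t),0,np.cos(t)]]
for sgn in(1,-1):
    Rt=np.c_[-Rr[:,0]*sgn,Rr[:,1]*sgn,-Rr[:,2]]; print(np.linalg.det(Rt)); Rt=Rt if np.linalg.det(Rt)>0 else -Rt
    q=robot.ik([.633,.0824,.09],Rt); print('rest',sgn,None if q is None else np.round(q,1))
robot.goto([.668,-.057,.21],down(109)); print(robot.read_t(),np.round(robot.read_qpos(),1))
im,d,M,c=grab('wrist'); save('w1',im); np.savez('w1',im=im,d=d,M=M)
P=cloud(d,M,c);H=P[...,2];hsv=cv2.cvtColor(im,cv2.COLOR_RGB2HSV);h,s=hsv[...,0].astype(int),hsv[...,1]
m=((h<6)|(h>172))&(s>130)&(H>.06); uv=np.argwhere(m).mean(0)[::-1]; print(uv,rect(P,blob(m,uv)))
E
```

```text
diary [ 11.5  28.   -8.1   0.  -53.9 -82.5]
pb [  52.5   27.4  -16.3    0.   -46.3 -125.9]
phone [   3.9   17.4  -40.    -0.   -32.6 -103.4]
phone2 [  3.9  17.4 -40.    0.  -32.6  76.6]
case [  46.6   17.2  -40.    -0.   -32.8 -112.8]
1.0
rest 1 None
1.0
rest -1 None
2.525 [ 11.7  20.7  -1.3   0.  -68.  -82.7]
[317.59893187 247.11475837] (array([ 0.6802, -0.0581]), [np.float64(61.9), np.float64(87.7)], 19.0, np.float64(0.0928))
```

View pics/w1.png

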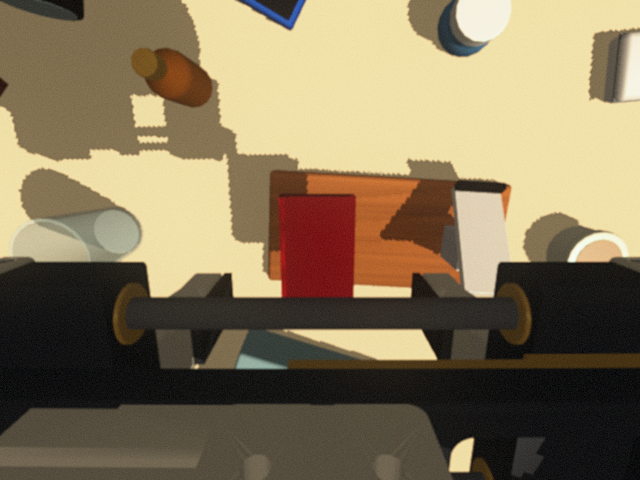

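The crop shows the raised red diary at (317,247), 62 mm wide and at z = 93 mm, so it is the right one. The rest pad is at (480,240), with its lip at (480,187). The rest pose has no IK solution at the full 35° tilt, so I'll check which tilts are reachable and grasp the diary in the same run.

```bash
cat >> h.py <<'E'
def tilted(yaw,tilt,sgn=1):
    """tool leaning so that its z points tilt deg from down towards heading yaw; closing axis horizontal, across yaw"""
    a,t=np.radians(yaw),np.radians(tilt)
    z=np.array([np.sin(t)*np.cos(a),np.sin(t)*np.sin(a),-np.cos(t)]); y=sgn*np.array([-np.sin(a),np.cos(a),0])
    return np.c_[np.cross(y,z),y,z]
E
python3 - <<'E'
from h import *
a=np.radians(15.3); u=np.array([np.cos(a),np.sin(a)])
fmt=lambda q: '-' if q is None else np.round(q).astype(int).tolist()
for off in(-.02,0,.02,.03):
    for t in range(10,36,5):
        p=np.r_[np.array([.633,.0824])+u*off,.095+off*.7]
        print('place',off,t,[fmt(robot.ik(p,tilted(15.3,t,s))) for s in(1,-1)])
b=np.radians(-9.5); w=np.array([np.cos(b),np.sin(b)])
for off in(-.02,0,.02):
    for t in(0,5,10,15,20,25,30):
        p=np.r_[np.array([.4417,-.162])+w*off,.006]
        print('pick',off,t,[fmt(robot.ik(p,tilted(-9.5,t,s))) for s in(1,-1)])
R=down(109); D=[.6808,-.0575]
robot.goto([*D,.13],R); robot.servo_line([*D,.080],speed=.12); robot.move_gripper(0.5)
print(robot.read_t(),robot.read_grip_width()*88,robot.read_finger_force(),robot.read_force())
E
```

```text
place -0.02 10 [[26, 18, -27, 3, -35, -104], [26, 18, -27, 3, -35, 76]]
place -0.02 15 [[27, 16, -33, 7, -27, -107], [27, 16, -33, 7, -27, 73]]
place -0.02 20 [[27, 14, -40, 14, -17, -115], [27, 14, -40, 14, -17, 65]]
place -0.02 25 ['-', '-']
place -0.02 30 ['-', '-']
place -0.02 35 ['-', '-']
place 0 10 [[26, 18, -24, 3, -38, -103], [26, 18, -24, 3, -38, 77]]
place 0 15 [[27, 16, -29, 6, -30, -106], [27, 16, -29, 6, -30, 74]]
place 0 20 [[27, 14, -36, 11, -21, -112], [27, 14, -36, 11, -21, 68]]
place 0 25 [[22, 12, -50, 42, -4, -138], [20, 12, -51, 50, -2, 36]]
place 0 30 ['-', '-']
place 0 35 ['-', '-']
place 0.02 10 [[26, 19, -20, 3, -41, -102], [26, 19, -20, 3, -41, 78]]
place 0.02 15 [[26, 17, -26, 5, -33, -105], [26, 17, -26, 5, -33, 75]]
place 0.02 20 [[27, 15, -32, 10, -24, -110], [27, 15, -32, 10, -24, 70]]
place 0.02 25 [[26, 13, -41, 22, -12, -121], [26, 13, -41, 22, -12, 59]]
place 0.02 30 ['-', '-']
place 0.02 35 ['-', '-']
place 0.03 10 [[25, 19, -18, 3, -42, -102], [25, 19, -18, 3, -42, 78]]
place 0.03 15 [[26, 17, -24, 5, -34, -104], [26, 17, -24, 5, -34, 76]]
place 
[... 454 characters left out ...]
2 25 ['-', '-']
pick -0.02 30 ['-', '-']
pick 0 0 [[4, 17, -40, 0, -33, -103], [4, 17, -40, 0, -33, 77]]
pick 0 5 [[5, 15, -45, 3, -25, -107], [5, 15, -45, 3, -25, 73]]
pick 0 10 [[6, 13, -52, 10, -15, -115], [6, 13, -52, 10, -15, 65]]
pick 0 15 ['-', '-']
pick 0 20 ['-', '-']
pick 0 25 ['-', '-']
pick 0 30 ['-', '-']
pick 0.02 0 [[3, 19, -37, 0, -34, -103], [3, 19, -37, 0, -34, 77]]
pick 0.02 5 [[4, 16, -43, 3, -26, -106], [4, 16, -43, 3, -26, 74]]
pick 0.02 10 [[5, 14, -49, 9, -17, -113], [5, 14, -49, 9, -17, 67]]
pick 0.02 15 ['-', '-']
pick 0.02 20 ['-', '-']
pick 0.02 25 ['-', '-']
pick 0.02 30 ['-', '-']
4.1083 61.712213379424576 30.000067055225372 [-0.17700104 -0.02872493  2.73695261]
```

```bash
python3 - <<'E'
from h import *
D=[.6808,-.0575]; B=[.5245,.3687]; R=down(106.6)
robot.servo_line([*D,.19],speed=.25); robot.goto([*B,.12],R); robot.servo_line([*B,.06],speed=.2); robot.servo_line([*B,.034],speed=.06)
print(robot.read_force()); robot.move_gripper(.95); robot.servo_line([*B,.15],speed=.25)
print(robot.read_t(),robot.read_grip_width()); 
# look down at the dock
robot.goto([.59,.005,.24],down(105.3)); print(robot.read_t())
im,d,M,c=grab('wrist'); save('w2',im); np.savez('w2',im=im,d=d,M=M)
im,d,M,c=grab('top'); P=cloud(d,M,c);H=P[...,2];hsv=cv2.cvtColor(im,cv2.COLOR_RGB2HSV);h,s=hsv[...,0].astype(int),hsv[...,1]
red=((h<6)|(h>172))&(s>150); print('diary',rect(P,blob(red&(H>.03),(163,238)))); print('pb',rect(P,blob((H>.018)&(H<.06),(163,238))))
E
```

```text
[ 0.15094087 -0.43539997 -0.97221018]
8.65 0.9497968127495929
10.0667Traceback (most recent call last):
  File "<stdin>", line 10, in <module>
  File "h.py", line 45, in blob
    return L==min(k,key=lambda i:np.hypot(*(C[i]-uv)))
              ~~~^^^^^^^^^^^^^^^^^^^^^^^^^^^^^^^^^^^^^
ValueError: min() iterable argument is empty
```

View pics/w2.png

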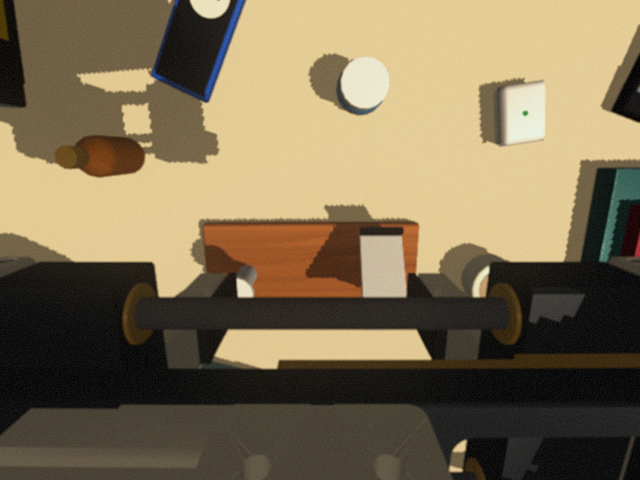

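The diary was released on the paperback; its red edge shows at (632,240). The dock is empty of books: the puck is partly visible at (245,285), the rest pad at (383,265) and its lip at (381,231). The case at (523,113) is lid up, with its LED showing. Next I'll hover over the phone and measure from the top view.

```bash
python3 - <<'E'
from h import *
robot.goto([.43,-.16,.13],tilted(-9.5,10,-1)); print(robot.read_t())
im,d,M,c=grab('top'); save('top2',im[80:380,100:500]); np.savez('top2',im=im,d=d,M=M)
P=cloud(d,M,c);H=P[...,2];hsv=cv2.cvtColor(im,cv2.COLOR_RGB2HSV);h,s,v=[hsv[...,i].astype(int) for i in range(3)]
red=((h<6)|(h>172))&(s>150)
def t(n,m,uv):
    try: print(n,*rect(P,blob(m,uv)))
    except Exception as e: print(n,e)
t('diary',red&(H>.03),(163,238)); t('pb',(H>.018)&(H<.06),(163,238)); t('dock',(H>.008)&(H<.02),(300,190)); t('case',(H>.012)&(H<.04),(236,274))
white=(s<90)&(v>90)
t('puck',(H>.066)&(H<.085)&(P[...,1]<.02)&(P[...,1]>-.13)&(P[...,0]>.6)&(P[...,0]<.75),(322,172))
# rest in dock frame
a=np.radians(15.3);D=np.c_[[np.cos(a),np.sin(a)],[-np.sin(a),np.cos(a)]]
def rest(P,w,H):
    L=(P[...,:2]-[.6633,.013])@D
    reg=(abs(L[...,0])<.075)&(L[...,1]>.01)&(L[...,1]<.12)&(H>.04)
    m=reg&w; r=cv2.minAreaRect((L[m]*1000).astype(np.float32));print('pad',r, 'n',m.sum())
    A=np.c_[L[m],np.ones(m.sum())];co,*_=np.linalg.lstsq(A,H[m],rcond=None);print('plane z=',co,'slope',np.degrees(np.arctan(np.hypot(*co[:2]))))
    k=reg&~w&(L[...,0]<0); print('lip',np.percentile(L[k],[2,50,98],axis=0).round(4).tolist(),np.percentile(H[k],[2,50,98]),k.sum())
    print('x@z45..',np.percentile(L[m],[1,99],axis=0).round(4).tolist(),np.percentile(H[m],[1,99]))
rest(P,white,H)
z=np.load('w2.npz');c2=robot.camera_info('wrist');P2=cloud(z['d'],z['M'],c2);hs=cv2.cvtColor(z['im'],cv2.COLOR_RGB2HSV).astype(int)
rest(P2,(hs[...,1]<70)&(hs[...,2]>120)&(np.mgrid[:480,:640][0]<295),np.where(np.mgrid[:480,:640][0]<295,P2[...,2],np.nan))
E
```

```text
12.6
diary [0.525 0.368] [np.float64(63.0), np.float64(89.7)] 17.0 0.0468
pb [0.5247 0.3686] [np.float64(109.5), np.float64(165.5)] 16.6 0.0307
dock [0.6639 0.0133] [np.float64(120.9), np.float64(250.1)] 105.7 0.0145
case [0.4342 0.1792] [np.float64(46.4), np.float64(60.6)] 24.7 0.0238
puck [ 0.6833 -0.0586] [np.float64(31.9), np.float64(34.6)] 0.4 0.0756
pad ((-11.29349136352539, 74.68365478515625), (82.36456298828125, 43.131080627441406), 0.25724515318870544) n 650
plane z= [ 0.69246365 -0.00391885  0.08269651] slope 34.70162293524503
lip [[-0.0632, 0.0528], [-0.058, 0.0739], [-0.0243, 0.0966]] [0.04374451 0.05125682 0.06403574] 84
x@z45.. [[-0.0507, 0.0536], [0.0282, 0.096]] [0.04603896 0.1015311 ]
pad ((-36.21275329589844, 74.17118835449219), (70.29780578613281, 43.91862869262695), 0.4132448136806488) n 2497
plane z= [ 0.68068847 -0.00669642  0.08167902] slope 34.24395675966796
lip [[-0.0738, 0.0522], [-0.0586, 0.0705], [-0.0058, 0.096]] [0.04306123 0.05111175 0.24259367] 475
x@z45.. [[-0.0521, 0.0529], [-0.0017, 0.0954]] [0.04495075 0.08056359]
```

View pics/top2.png

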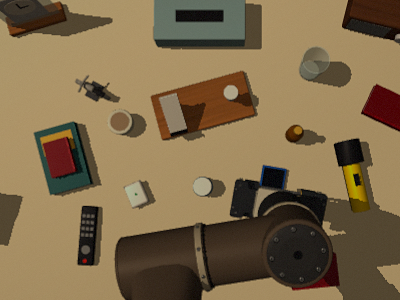

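```bash
cat >> h.py <<'E'
a_=np.radians(15.3);D_=np.c_[[np.cos(a_),np.sin(a_)],[-np.sin(a_),np.cos(a_)]]
YAW=15.5; RO=np.r_[np.array([.6633,.013])+D_@[-.0538,.0745],.045]
RR=-tilted(YAW,35,1)*[1,-1,1]   # rest axes: x up slope, y left, z out
G=.015; Hh=.0045; PT=10
RT=tilted(YAW,35-PT,1)
def place(x,y=0,z=0):  # TCP for phone origin at (x,y,z) of rest
    return RO+RR@np.array([x+G,y,z+Hh])
E
python3 - <<'E'
from h import *
print(RO,RR.round(2).tolist(),np.linalg.det(RR),place(.068,0,.06))
print([np.round(robot.ik(place(x,0,z),RT)).tolist() for x,z in((.068,.07),(.068,.03),(.065,0))])
R=tilted(-9.5,PT,-1); hd=R[:,1]; b=np.radians(170.5); px=np.array([np.cos(b),np.sin(b),0])
pk=np.array([.4417,-.162,Hh])+G*px
robot.goto(pk+[0,0,.06],R); robot.servo_line(pk,speed=.08); print('f',robot.read_force())
robot.move_gripper(.5); print('w',robot.read_grip_width()*88,robot.read_finger_force(),robot.read_position()-pk)
robot.servo_line(pk+[0,0,.03],speed=.08); print('w',robot.read_grip_width()*88)
robot.servo_line(pk+[0,0,.18],speed=.25); print('w',robot.read_grip_width()*88,robot.read_force(),robot.read_t())
robot.goto(place(.068,0,.07),RT); print('w',robot.read_grip_width()*88,robot.read_t(),np.round(robot.read_qpos()))
im,d,M,c=grab('wrist'); im2,*_=grab('side'); save('w3',np.vstack([cv2.resize(im,(480,360))[:240],im2[120:360,80:560]]))
E
```

```text
[0.59174827 0.07066316 0.045     ] [[0.79, -0.27, -0.55], [0.22, 0.96, -0.15], [0.57, 0.0, 0.82]] 0.9999999999999999 [0.62161497 0.07894593 0.14544215]
[[28.0, 6.0, -40.0, 15.0, -20.0, -116.0], [27.0, 11.0, -41.0, 19.0, -14.0, -119.0], [25.0, 14.0, -44.0, 28.0, -8.0, -127.0]]
f [ 0.14705049  0.66513582 -0.41759719]
w 61.887589396487954 30.000398755073547 [ 2.15470236e-04 -2.69859607e-06  2.85980532e-04]
w 61.778120694438485
w 62.35319041716475 [-0.53620594 -0.43599333 -2.81979874] 15.6917
w 61.80521985708614 18.4417 [  28.    7.  -40.   15.  -20. -116.]
```

View pics/w3.png

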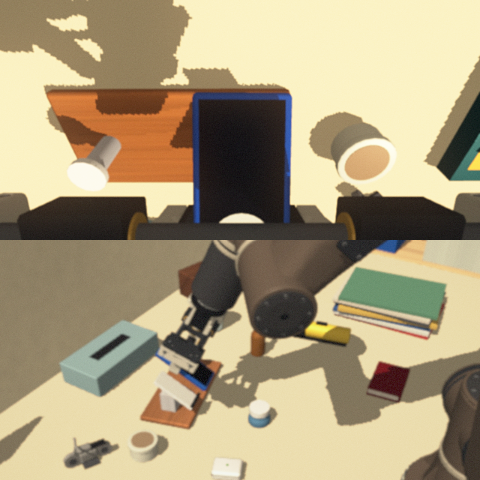

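The phone hangs level in the gripper, screen out, with the dial towards the upper end at about (241,218). Its low end, at row 95, faces the dock's front. I'll check its in-hand pose from the depth, then lower it.

```bash
python3 - <<'E'
from h import *
im,d,M,c=grab('wrist'); P=cloud(d,M,c); L=(P-RO)@RR; hsv=cv2.cvtColor(im,cv2.COLOR_RGB2HSV).astype(int)
m=(abs(L[...,2]-.082)<.012)&(abs(L[...,1])<.045)&(L[...,0]>-.02)&(L[...,0]<.1)&(np.mgrid[:480,:640][0]<280)&(hsv[...,0]>100)&(hsv[...,0]<130)&(hsv[...,1]>120)
Q=L[m]; print(m.sum(),np.percentile(Q,[1,50,99],axis=0).round(4).tolist())
A=np.c_[Q[:,:2],np.ones(len(Q))];print('plane',np.linalg.lstsq(A,Q[:,2],rcond=None)[0],'rect',cv2.minAreaRect((Q[:,:2]*1000).astype(np.float32)))
f0=robot.read_force()
for z in(.03,.012,.006,.003,.001,0,-.001,-.002):
    robot.servo_line(place(.068,0,z),RT,speed=.08 if z>.01 else .03); f=robot.read_force()-f0
    print(z,(RR.T@f).round(2),(RR.T@(robot.read_position()-place(.068,0,z))).round(4))
    if (RR.T@f)[2]>4: break
print(robot.read_t())
E
```

```text
3005 [[0.0042, -0.0299, 0.0795], [0.0256, -0.0015, 0.0813], [0.0749, 0.0299, 0.0828]]
plane [ 0.00427676 -0.00053069  0.08113696] rect ((39.9200325012207, -0.0715484619140625), (60.71503448486328, 72.384521484375), 89.76573944091797)
0.03 [ 0.55  1.68 -0.01] [-0.0002 -0.0001 -0.0001]
0.012 [0.17 0.6  0.84] [-0.0003 -0.0002  0.0002]
0.006 [-1.15  0.3   0.28] [-0.0001 -0.0001  0.    ]
0.003 [-1.12  1.96 -0.02] [-0.0002 -0.0001 -0.0001]
0.001 [0.52 0.31 0.  ] [-0.0001 -0.0001 -0.0001]
0 [ 0.38  0.65 -0.03] [-0.0001 -0.     -0.    ]
-0.001 [-1.2   1.91  9.6 ] [ 0.0001 -0.0001  0.0007]
20.9667
```

```bash
python3 - <<'E'
from h import *
z=-.0003; robot.servo_line(place(.068,0,z),RT,speed=.03); f0=robot.read_force()
for x in np.arange(.067,.0595,-.001):
    robot.servo_line(place(x,0,z),RT,speed=.03); robot.dwell(.05); f=RR.T@(robot.read_force()-f0); print(round(x,4),f.round(2))
    if f[0]>5: break
robot.servo_line(place(x+.0005,0,z),RT,speed=.03)
robot.move_gripper(.95); print(robot.read_t(),robot.read_position())
robot.servo_line(robot.read_position()-RT[:,2]*.06,RT,speed=.1)
im,d,M,c=grab('wrist'); save('w4',cv2.resize(im,(480,360)));P=cloud(d,M,c);L=(P-RO)@RR; hsv=cv2.cvtColor(im,cv2.COLOR_RGB2HSV).astype(int)
m=(abs(L[...,2]-.012)<.012)&(abs(L[...,1])<.05)&(L[...,0]>-.02)&(L[...,0]<.14)&(np.mgrid[:480,:640][0]<285)&(hsv[...,0]>100)&(hsv[...,0]<130)&(hsv[...,1]>120)
Q=L[m]; print(np.percentile(Q,[1,50,99],axis=0).round(4).tolist())
A=np.c_[Q[:,:2],np.ones(len(Q))];print('plane',np.linalg.lstsq(A,Q[:,2],rcond=None)[0],'rect',cv2.minAreaRect((Q[:,:2]*1000).astype(np.float32)))
E
```

```text
0.067 [1.57 0.48 0.53]
0.066 [1.31 1.28 0.91]
0.065 [ 3.32  0.06 -1.17]
0.064 [ 7.35 -1.01 -0.73]
23.2917 [0.65206847 0.08735557 0.09392342]
[[0.0019, -0.0296, 0.0093], [0.0314, -0.0012, 0.0111], [0.0957, 0.0303, 0.0127]]
plane [0.00190138 0.00030911 0.01099788] rect ((48.92741012573242, 0.43604469299316406), (96.22065734863281, 60.66142272949219), 0.05773487687110901)
```

View pics/w4.png

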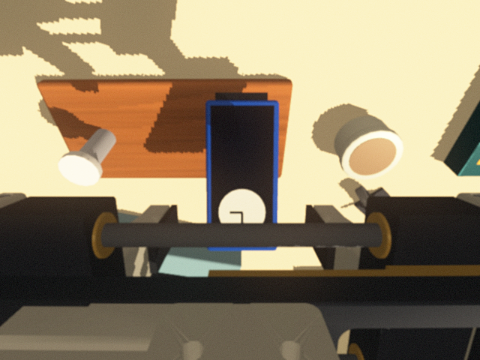

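The phone lies square on the rest: y offset 0.4 mm, low end at the lip, face plane at 11–12 mm. Now the case.

```bash
python3 - <<'E'
from h import *
p=robot.read_position(); robot.servo_line(p+[0,0,.08],speed=.2)
C=[.4342,.1794]; R=down(114.2); U=[.6833,-.0586]
robot.goto([*C,.09],R); print(robot.read_t()); robot.servo_line([*C,.007],speed=.1); robot.move_gripper(.3)
print('w',robot.read_grip_width()*88,robot.read_finger_force())
robot.servo_line([*C,.04],speed=.1); robot.servo_line([*C,.2],speed=.25); print('w',robot.read_grip_width()*88)
robot.goto([*U,.17],R); robot.servo_line([*U,.095],speed=.12); f0=robot.read_force(); print(robot.read_t())
for z in np.arange(.086,.0785,-.001):
    robot.servo_line([*U,z],speed=.03); f=robot.read_force()-f0; print(round(z,4),f.round(2))
    if f[2]>3: break
robot.servo_line([*U,z+.0005],speed=.03)
robot.move_gripper(.9); print(robot.read_t(),robot.read_position())
robot.servo_line([*U,.17],speed=.15); robot.goto([.45,-.12,.2],down(105)); robot.dwell(.1)
im,d,M,c=grab('top'); save('top3',im[100:400,100:500]); P=cloud(d,M,c);H=P[...,2]
X,Y=P[...,0],P[...,1]
m=(H>.085)&(H<.115)&(Y<.0)&(Y>-.12)&(X>.62)&(X<.75); print('case',rect(P,blob(m,(325,172))),robot.read_t())
q=P[blob(m,(325,172))]; A=np.c_[q[:,:2],np.ones(len(q))]; print(np.linalg.lstsq(A,q[:,2],rcond=None)[0])
m=(H>.04)&(H<.06)&(Y>.28)&(Y<.45); print('diary',rect(P,blob(m,(163,238))))
L=(P-RO)@RR; m=(abs(L[...,2]-.012)<.006)&(abs(L[...,1])<.05)&(L[...,0]>-.02)&(L[...,0]<.15); print(cv2.minAreaRect((L[m][:,:2]*1000).astype(np.float32)),np.median(L[m][:,2]))
E
```

```text
25.6167
w 46.181690314163944 29.999778270721436
w 45.91407207635904
30.6417
0.086 [ 0.23 -1.29 -0.44]
0.085 [ 0.84 -0.7  -0.95]
0.084 [-0.45 -0.84 -1.35]
0.083 [-0.16 -0.69  0.25]
0.082 [ 1.04 -0.51  1.09]
0.081 [-2.76 -0.11  7.49]
33.3583 [ 0.68330442 -0.05859892  0.08147649]
case (array([ 0.6834, -0.0581]), [np.float64(46.3), np.float64(61.6)], 24.8, np.float64(0.0991)) 35.2083
[0.02274476 0.00901575 0.08372483]
diary (array([0.5251, 0.3684]), [np.float64(63.8), np.float64(90.1)], 16.2, np.float64(0.0468))
((64.22671508789062, 0.6590747833251953), (136.88363647460938, 62.0616340637207), 0.01509015541523695) 0.012122220765679134
```

View pics/top3.png

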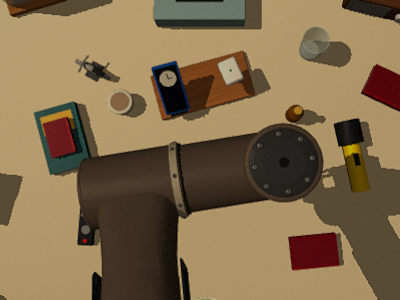

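The picture shows everything in place: the phone on the rest with its dial up at (168,80), the case on the puck at (231,70), and the diary mid-paperback at (60,137). The bystanders in view have not moved; the arm hides the jar.

```bash
python3 - <<'E'
from h import *
print(robot.job_done())
E
```

```text
the job is handed in; nothing more can be done
None
```

The job is handed in at about 35 s of the 64 s: the diary is flat mid-paperback, the phone is against the lip and centred within 1 mm, and the earbud case is within 1 mm of the puck centre, all by final camera measurements; the verdict itself was not shown.

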